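# Release the hub bolt clamp at its lift gate

### The arm

A 7-joint arm with a two-finger parallel gripper is mounted at the origin on the work surface. World frame = base frame: x ahead of the robot, y to its left, z up, the work surface at z = 0. Lengths are in m, angles in rad, forces in N, time in s.
With the tool pointing down it reaches from about 0.425 to 0.925 m from the base axis. Payload 6.8 kg.
Tool frame: the origin (TCP) lies midway between the tips of the shut fingers; the grasp point (between the pads) lies 19 mm behind it; z points along the fingers, y is the direction in which the jaws open and shut (so a half turn about z gives the same grasp; the last joint's range is limited). The gripper opens to 85 mm and grips with 20 to 120 N. Pads are 22 mm wide; open, the fingers measure 114 mm over their backs; the gripper's body (76 mm by 85 mm) begins 54 mm behind the grasp point. The pads swing forward as they close: fully open they stand 13 mm farther back than shut.
Start: joints at [1.023, 0.477, 0.022, 1.555, -0.011, 1.109, -0.083], TCP at [0.287, -0.611, 0.231] pointing down, gripper open.
Joint ranges: [-2.96, 2.96], [-0.34, 2.1], [-1.41, 1.46], [0.24, 2.44], [-1.37, 4.51], [0.17, 1.92], [-2.96, 2.96]. Speed limits (rad/s): [2.39, 2.39, 3.14, 3.14, 3.14, 3.14, 3.14].

### API

Orientations are given as a unit quaternion [w, x, y, z].
In Python, from station import readout, eyes, ticket gives the robot as it stands. The module is installed in compiled form; this text tells all that it offers.
- The arm moves only by the shell command python3 -m crank 'ROWS' [FORCE]. ROWS is JSON, a list of rows, each an object of numbers: "jaw": the opening in per cent of the stroke, from 0 (shut) to 100 (fully open); "x", "y", "z": the shift along the tool's x, y, z in mm; "ax", "ay", "az": the turn, a rotation vector about the tool's x, y, z in degrees. In form: [{"jaw": .., "x": .., "y": .., "z": .., "ax": .., "ay": .., "az": ..}, ...]. A call has 1 to 12 rows; each row shifts and turns the commanded pose from where the row before left it, along the tool's axes as they then stand; what a row does not reach is not made up. A row lasts 1/8 s, in which the tool goes at most 62.5 mm and 10.7 degrees, less where a joint would pass 70% of its speed; a pose out of reach is approached as far as the arm can. A call with a gripper value outside its range is refused whole. The fingers move at their own pace and stop on an object; FORCE is the grip in N (left out, the last holds). Time passes only in rows, so rows that do not move let the fingers close. It gives the time, the measured TCP pose, the force and the opening at its end, in the units of the state.
- readout.get_obs(): the state, without advancing time (a new reading comes with each control period).
- eyes.read_camera(name): name is "scene" or "top" or "wrist"; returns (picture, depth): 384x512x3 uint8, red, green, blue; 384x512 float32, m along the optical axis (not along the pixel's ray), 0 where there is no reading.
- eyes.calibration(name): a dict with "fx", "fy", "cx", "cy" (pixels), "k1" (the pictures are not rectified: a ray, as slopes to the right and down, at radius r is drawn at 1 + k1 r^2 times it, then the intrinsics apply), "R" (3x3) and "t" (3): a world point X has camera coordinates R X + t. Camera axes: x right, y down, z forward; pixel columns grow to the right and rows downward; lengths in m; the calibration is good to about 2 mm. A picture is of the moment at which its call begins: read the wrist's pose just before it. calibration takes no time and is no camera call; for the wrist camera it gives the pose at the moment of the call.
- ticket.hand_in(): hands the job in, once; it reports no verdict.
The state is a dict: "t": time; "q": joint angles; "joint_vel": joint speeds; "joint_torque": joint torques, N m; "eef_pos": TCP position; "tool_rot": TCP orientation; "contact_force": force on the tool from outside, world axes, zero at the start; "torque": the same for the moment, N m; "gripper_width": opening from 0.0 (shut) to 1.0 (fully open).
Only numpy, scipy, OpenCV 4.12 (cv2) and the standard library are available. Lean on these libraries where they do the work, as an engineer would, in place of code of your own. Each camera call takes 0.05 s, during which the arm holds its last target. There are 200 camera calls.

### The job

Release the clamp that holds the bronze bolt: lift its red-knobbed lever up out of the red-floored notch of the gate, swing it across over the dark steel tooth and let it down fully into the white-floored notch, then let go. Leave the other clamp's black-knobbed lever where it is, and the bolt standing in its nest.

Things in the scene. Friction and masses are not known exactly. Their poses are not given: they have to be found in the camera images.
- bolt_knob (a point): Centre of the red 34 mm ball ending the bolt clamp's lever: a level 12 mm steel bar reaching toward the robot from an upright pivot, ball in line with it, 155 mm from the pivot axis, 85 mm above the table. It swings level about the pivot and also hinges up there (to 0.4 rad), falling by its own weight (0.2 kg). Ball clear on both sides. Starts down in the red notch on the robot's left, with sideways play.
- bolt_released (a point): Fixed: where the ball's centre lies with the lever down in mid white notch (robot's right); 12 mm play each side. Clamp axes: z up, x from gate to pivot (away from robot at yaw 0), y left. From here the pivot axis is at x +143, y +60 mm; mid red notch puts the ball at x -2, y +116 (0.77 rad swing). Notches 14 mm deep: the ball must rise 21 mm, better 30, to pass the tooth. Teeth 93 mm high, 113 mm from pivot.
- washer_knob (a point): Centre of the black 34 mm ball on the lever of the other, identically built clamp, which holds a steel tab washer. It is down in its own red notch and is to stay there. Both clamps are fixed grey castings, 240 x 170 mm, each with a curved upright comb (the gate, dark steel teeth, notches painted red and white) under its lever, 105 mm from the pivot.
- bolt: Tarnished bronze hub bolt, 24 mm shank, six-sided head 40 mm across, standing loose, head up, in the bolt clamp's nest 70 mm beyond the pivot. Origin 45 mm under the head, 15 mm above the table, z up along the shank. Head top 78 mm above the table.
Mind the look-alikes: they are no part of the job. Of the things that look like the bolt, the largest one is meant.

How it is judged:
By the outcome, as a careful person would: the job done as asked, in the order asked, and still so for the second after the job is handed in, with the robot touching nothing.
It also fails if it takes over 37 s, if anything falls off the work surface, if the arm or the gripper's body presses on something with over 40 N, if the wrist force passes 120 N, or if a joint passes its speed limit or range.

## Working session

There is one attempt and no reset: what is moved stays moved. The work goes in short steps, Python scripts to look and compute and a shell command to move; the robot and the scene stay as the last step left them, time stands still between calls to the robot, and variables do not carry over. Pictures are saved under pics/ and viewed, about 8 in all and at most 12, crops included, and the job is handed in when it is done.

```bash
mkdir -p pics; cat > h.py <<'E'
import numpy as np, cv2, json
from station import readout, eyes
def snap(n):
    c=eyes.calibration(n); im,d=eyes.read_camera(n); return im,d,c
def ray(c,u,v):
    K=np.array([[c['fx'],0,c['cx']],[0,c['fy'],c['cy']],[0,0,1.]])
    p=cv2.undistortPoints(np.array([[[u,v]]],float),K,np.array([c['k1'],0,0,0.]))[0,0]
    R=np.array(c['R']);t=np.array(c['t']); return -R.T@t, R.T@np.array([p[0],p[1],1.])
def onplane(c,u,v,z):
    o,d=ray(c,u,v); return o+d*(z-o[2])/d[2]
def depthpt(c,u,v,d):
    o,r=ray(c,u,v); return o+r*d
def two(a,b):
    # a,b=(o,d): closest point
    A=np.stack([a[1],-b[1]],1); s=np.linalg.lstsq(A,b[0]-a[0],rcond=None)[0]
    p=a[0]+a[1]*s[0];q=b[0]+b[1]*s[1]; return (p+q)/2,np.linalg.norm(p-q)
def red(im):
    h=cv2.cvtColor(im,cv2.COLOR_RGB2HSV)
    return (((h[...,0]<8)|(h[...,0]>172))&(h[...,1]>130)&(h[...,2]>60)).astype(np.uint8)
def blobs(m,amin=15):
    n,l,s,c=cv2.connectedComponentsWithStats(m)
    return [(c[i].round(1).tolist(),s[i].tolist()) for i in range(1,n) if s[i][4]>=amin]
E
python3 - <<'E'
from h import *
print(readout.get_obs())
ims=[]
for n in ("scene","top"):
    im,d,c=snap(n); np.savez(f'pics/{n}0.npz',im=im,d=d); json.dump({k:np.array(v).tolist() for k,v in c.items()},open(f'pics/{n}0.json','w'))
    cv2.imwrite(f'pics/{n}0.png',cv2.resize(im[...,::-1],(800,600),interpolation=cv2.INTER_CUBIC)); print(n,blobs(red(im)))
E
```

```text
{'t': 0.0, 'q': array([ 1.02288372,  0.47780707,  0.02237268,  1.55646357, -0.01150482,
        1.10929436, -0.08307826]), 'joint_vel': array([-0.00141442,  0.00023776,  0.00033817, -0.00102496, -0.00068647,
        0.00071967, -0.00112333]), 'joint_torque': array([ 2.36705628e-04, -5.96457732e+01,  1.60816815e+00, -2.81197572e+01,
        1.25607866e-02,  9.40316124e-03,  5.27952909e-05]), 'eef_pos': array([ 0.28710913, -0.61023568,  0.23031657]), 'tool_rot': array([-8.80566777e-04,  9.75916192e-01,  2.18143843e-01, -2.72809046e-04]), 'contact_force': array([-0.53279676, -0.70971346,  0.1811391 ]), 'torque': array([ 0.0005354 , -0.00892832,  0.01326389]), 'gripper_width': 1.005798687926043}
scene [([253.2, 153.2], [252, 144, 3, 22, 55]), ([408.6, 229.4], [399, 222, 18, 17, 206]), ([381.2, 240.0], [377, 237, 10, 8, 33]), ([383.9, 256.6], [374, 244, 21, 24, 187])]
top [([329.3, 244.4], [323, 239, 12, 12, 70]), ([145.9, 256.3], [145, 252, 3, 10, 19]), ([156.1, 256.0], [153, 252, 11, 10, 46]), ([148.1, 279.0], [141, 273, 15, 14, 170]), ([2.9, 380.2], [0, 375, 7, 9, 41])]
```

View pics/scene0.png

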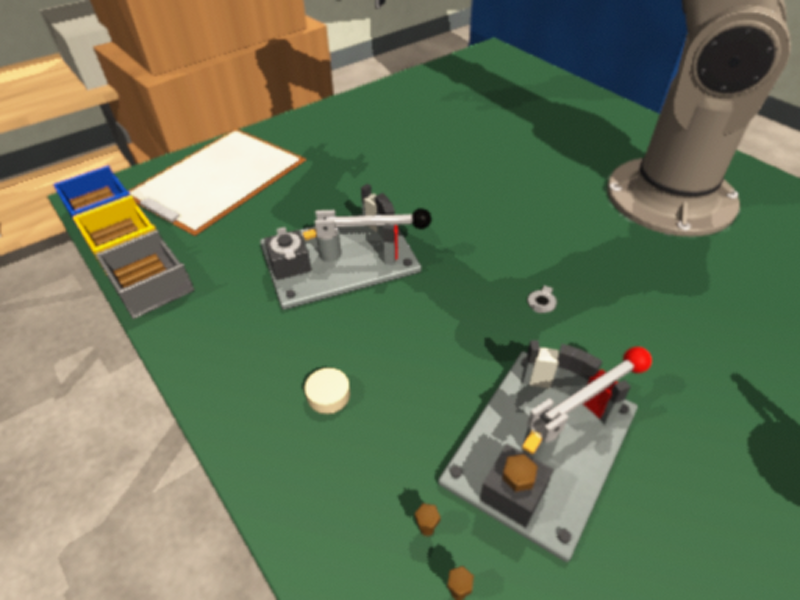

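View pics/top0.png

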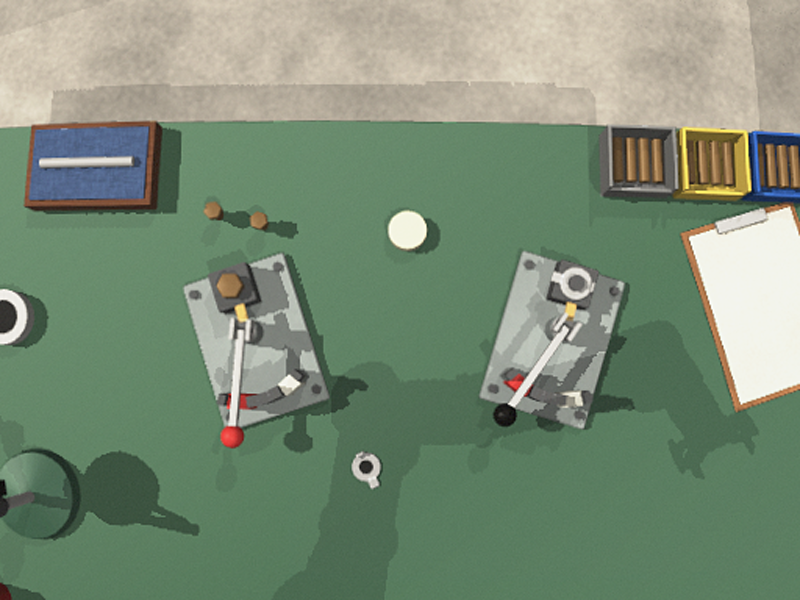

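Scene view: the bolt clamp is at lower right, with its red ball at raw (408.6,229.4) and the bronze bolt head at about (333,302). The washer clamp has its black ball at raw (270,139). In the top view the red ball is at raw (148,279), the black one at (323,265), the white notch at (185,245), the pivot at about (155,210) and the bolt at (147,182).

Could be confused:
- **Red things (top):** red ball (148,279), red notch paint (153,256), washer clamp's red notch (329,244), red item at the lower-left edge (3,380).
- **Black ball:** (323,265).
- **Bolts:** the large one in the nest (147,182), against small ones at (136,134) and (166,141).

I choose the ball at (148,279), because its clamp holds the largest bronze bolt.

```bash
cat > m.py <<'E'
from h import *
S=np.load('pics/scene0.npz');T=np.load('pics/top0.npz');cs=json.load(open('pics/scene0.json'));ct=json.load(open('pics/top0.json'))
def circ(im,box):
    m=red(im); x0,y0,x1,y1=box; k=np.zeros_like(m);k[y0:y1,x0:x1]=m[y0:y1,x0:x1]
    c=max(cv2.findContours(k,0,2)[0],key=cv2.contourArea); return cv2.minEnclosingCircle(c)
a=circ(S['im'],(397,220,420,242));b=circ(T['im'],(138,271,160,290)); print(a,b)
k,e=two(ray(cs,*a[0]),ray(ct,*b[0])); print('knob',k,e)
h=cv2.cvtColor(T['im'],cv2.COLOR_RGB2HSV)
# bolt head (bronze) in both
def bronze(im):
    h=cv2.cvtColor(im,cv2.COLOR_RGB2HSV); return ((h[...,0]>8)&(h[...,0]<20)&(h[...,1]>100)).astype(np.uint8)
for im,c,box in((S['im'],cs,(315,285,350,320)),(T['im'],ct,(132,168,162,196))):
    m=bronze(im);x0,y0,x1,y1=box;q=np.zeros_like(m);q[y0:y1,x0:x1]=m[y0:y1,x0:x1];print('bolt',blobs(q), )
    M=blobs(q)[0][0]; print(onplane(c,*M,.078))
# base plate outline by world height from depth
d=T['d'];u,v=np.meshgrid(np.arange(512),np.arange(384))
m=((h[...,1]<60)&(u>110)&(u<215)&(v>155)&(v<280)).astype(np.uint8)
m=cv2.morphologyEx(m,cv2.MORPH_CLOSE,np.ones((7,7)))
c=max(cv2.findContours(m,0,2)[0],key=cv2.contourArea); r=cv2.minAreaRect(cv2.convexHull(c)); B=cv2.boxPoints(r); print('box',B)
for p in B: print(onplane(ct,*p,0.012), 'depth', )
for n,p in(('pivot top',(155.5,210)),('white',(185,245)),('plate',(195,200))):
    z=d[int(p[1]),int(p[0])]; print(n,depthpt(ct,*p,z))
w=((h[...,1]<60)&(h[...,2]>190)).astype(np.uint8); print([x for x in blobs(w) if 165<x[0][0]<200 and 230<x[0][1]<260])
cr=T['im'][150:300,100:225,::-1];cv2.imwrite('pics/crop.png',cv2.resize(cr,None,fx=4,fy=4,interpolation=cv2.INTER_CUBIC))
E
python3 m.py
```

```text
((407.6481628417969, 230.01852416992188), 8.880678176879883) ((148.17123413085938, 278.74658203125), 7.5170512199401855)
knob [0.44606745 0.23352466 0.08319377] 3.526765294625473e-05
bolt [([338.8, 287.8], [334, 285, 11, 6, 24]), ([332.5, 301.9], [322, 290, 22, 25, 422])]
[0.64440219 0.23773696 0.078     ]
bolt [([146.7, 182.5], [139, 175, 17, 16, 203])]
[0.66599838 0.24461873 0.078     ]
box [[112.70388 172.42654]
 [187.71936 151.7326 ]
 [217.96024 261.3558 ]
 [142.94476 282.04974]]
[0.69782286 0.34830826 0.012     ] depth
[0.75062836 0.16167783 0.012     ] depth
[0.48546292 0.08171737 0.012     ] depth
[0.43127184 0.2633407  0.012     ] depth
pivot top [0.60215729 0.21924524 0.08918064]
white [0.52417267 0.15220738 0.07343234]
plate [0.63311901 0.1420438  0.00066945]
[([195.4, 231.2], [192, 225, 12, 13, 43]), ([184.3, 245.3], [178, 240, 14, 13, 93])]
```

```bash
ls pics
```

```text
crop.png
scene0.json
scene0.npz
scene0.png
top0.json
top0.npz
top0.png
```

View pics/crop.png

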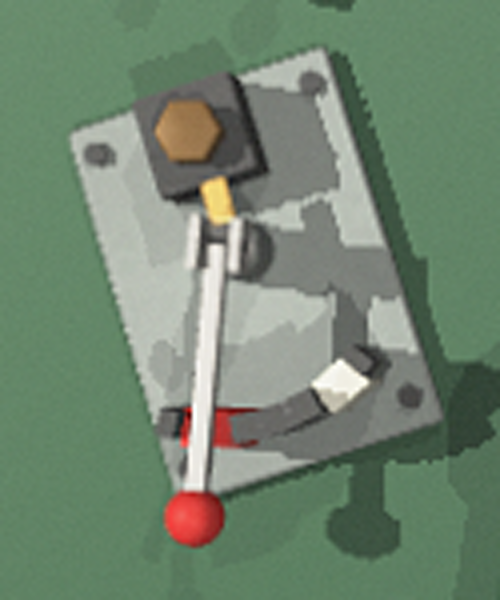

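The crop confirms it: the red ball's lever belongs to the clamp with the large hex bolt in its nest. Red ball at crop (195,518), pivot (215,242), white notch (340,385). Moving over it now.

```bash
python3 -m crank '[{"az":8.4,"z":-10},{"az":8.4,"z":-10},{"az":8.4,"z":-10},{"x":50,"y":-50},{"x":50,"y":-55},{"x":30,"y":-60},{"y":-60},{"y":-60},{"y":-60},{"y":-60},{"y":-60},{"y":-60}]' 30; python3 -m crank '[{"y":-60},{"y":-60},{"y":-60},{"y":-60},{"y":-60},{"y":-40},{}]'
python3 - <<'E'
from h import *
o=readout.get_obs();print(o['t'],o['eef_pos'],o['tool_rot'],o['contact_force'])
im,d,c=snap('wrist');np.savez('pics/w1.npz',im=im,d=d);json.dump({k:np.array(v).tolist() for k,v in c.items()},open('pics/w1.json','w'))
cv2.imwrite('pics/w1.png',im[...,::-1]);print(blobs(red(im)))
print('campos',ray(c,256,192)[0])
E
```

```text
0.1 [ 0.28716902 -0.61028728  0.2304437 ] [-7.80620043e-04  9.75919597e-01  2.18129053e-01 -2.18049360e-04] [ 0.32213885 -0.36106814  0.02331457]
[]
campos [ 0.36276481 -0.57585962  0.37237376]schema error: expected keys jaw, x, y, z, ax, ay, az
schema error: expected keys jaw, x, y, z, ax, ay, az
```

View pics/w1.png

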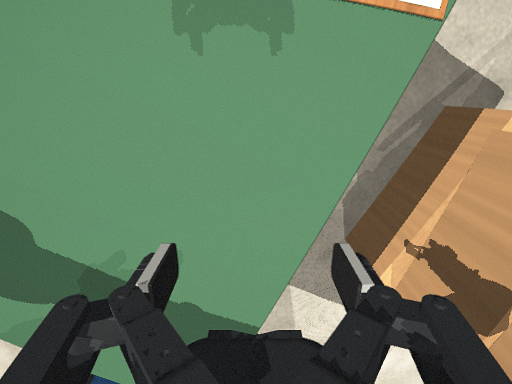

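The moves were refused because every row needs all keys. The picture therefore shows the start pose: fingers at (155,270) and (350,270), and no clamp in view. Sending the moves again with full rows.

```bash
python3 -m crank '[{"jaw":100,"x":0,"y":0,"z":-10,"ax":0,"ay":0,"az":8.4},{"jaw":100,"x":0,"y":0,"z":-10,"ax":0,"ay":0,"az":8.4},{"jaw":100,"x":0,"y":0,"z":-10,"ax":0,"ay":0,"az":8.4},{"jaw":100,"x":50,"y":-50,"z":0,"ax":0,"ay":0,"az":0},{"jaw":100,"x":50,"y":-50,"z":0,"ax":0,"ay":0,"az":0},{"jaw":100,"x":30,"y":-50,"z":0,"ax":0,"ay":0,"az":0},{"jaw":100,"x":0,"y":-60,"z":0,"ax":0,"ay":0,"az":0},{"jaw":100,"x":0,"y":-60,"z":0,"ax":0,"ay":0,"az":0},{"jaw":100,"x":0,"y":-60,"z":0,"ax":0,"ay":0,"az":0},{"jaw":100,"x":0,"y":-60,"z":0,"ax":0,"ay":0,"az":0},{"jaw":100,"x":0,"y":-60,"z":0,"ax":0,"ay":0,"az":0},{"jaw":100,"x":0,"y":-60,"z":0,"ax":0,"ay":0,"az":0}]' 30; python3 -m crank '[{"jaw":100,"x":0,"y":-60,"z":0,"ax":0,"ay":0,"az":0},{"jaw":100,"x":0,"y":-60,"z":0,"ax":0,"ay":0,"az":0},{"jaw":100,"x":0,"y":-60,"z":0,"ax":0,"ay":0,"az":0},{"jaw":100,"x":0,"y":-60,"z":0,"ax":0,"ay":0,"az":0},{"jaw":100,"x":0,"y":-60,"z":0,"ax":0,"ay":0,"az":0},{"jaw":100,"x":0,"y":-30,"z":0,"ax":0,"ay":0,"az":0},{"jaw":100,"x":0,"y":0,"z":0,"ax":0,"ay":0,"az":0}]'
python3 - <<'E'
from h import *
o=readout.get_obs();print(o['t'],o['eef_pos'],o['tool_rot'],o['contact_force'])
im,d,c=snap('wrist');np.savez('pics/w2.npz',im=im,d=d);json.dump({k:np.array(v).tolist() for k,v in c.items()},open('pics/w2.json','w'))
cv2.imwrite('pics/w2.png',im[...,::-1]);print(blobs(red(im)))
print('campos',ray(c,256,192))
E
```

```text
t: 1.65
eef_pos: [0.4054, -0.1105, 0.2614]
tool_rot: [0.0, 1.0, -0.0, 0.0]
contact_force: [1.4, 0.2, -0.0]
gripper_width: 0.996
t: 2.52
eef_pos: [0.4051, 0.2201, 0.2612]
tool_rot: [-0.001, 1.0, 0.002, -0.0]
contact_force: [-0.8, 0.3, -0.7]
gripper_width: 0.999
2.525 [0.4051435  0.22009592 0.26122221] [-5.16465901e-04  9.99997069e-01  2.35371045e-03 -2.33457681e-04] [-0.7916141   0.27323196 -0.67372236]
[([237.8, 88.1], [235, 78, 7, 20, 110]), ([257.2, 89.4], [252, 80, 12, 19, 204]), ([244.0, 133.6], [230, 120, 29, 29, 654]), ([15.2, 297.9], [0, 276, 38, 53, 1306])]
campos (array([0.48866369, 0.21938403, 0.40313732]), array([-0.333053  , -0.00403641, -0.94295398]))
```

View pics/w2.png

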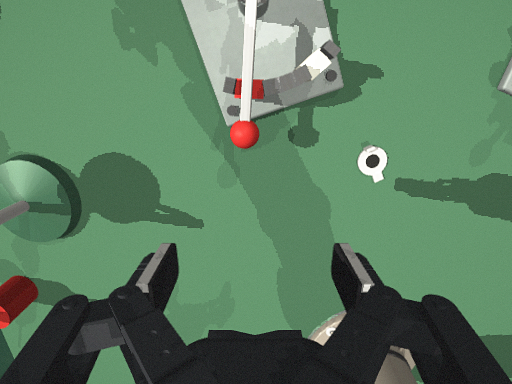

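Wrist view: ball at (244,134) clear on both sides, bar running up to the pivot at (252,5), white notch at (318,62). There is a green lamp at left (35,205) to keep clear of.

```bash
cat > m2.py <<'E'
from h import *
ct=json.load(open('pics/top0.json'));cs=json.load(open('pics/scene0.json'));cw=json.load(open('pics/w2.json'));W=np.load('pics/w2.npz')
m=red(W['im']);m[:118]=0;m[160:]=0
c=max(cv2.findContours(m,0,2)[0],key=cv2.contourArea);p=cv2.minEnclosingCircle(c)[0];print(p)
a=ray(cw,*p);print('w+top',two(a,ray(ct,148.17,278.75)));print('w+scene',two(a,ray(cs,407.65,230.0)))
print('white w2',onplane(cw,318,61,.079),'top',onplane(ct,184.5,245.3,.079),'two',two(ray(cw,318,61),ray(ct,184.5,245.3)))
print('lamp',onplane(cw,35,205,.1))
cor=[onplane(ct,117.5,183,.012),onplane(ct,180.5,161.2,.012),onplane(ct,210,253.7,.012)];print(cor)
e=cor[1]-cor[2];f=cor[0]-cor[1];print('yaw long',np.arctan2(e[1],e[0]),np.linalg.norm(e),'short',np.arctan2(-f[0],f[1]),np.linalg.norm(f))
e=onplane(cw,322,0,.012)-onplane(cw,343,86,.012);print('yaw wrist',np.arctan2(e[1],e[0]))
k=two(a,ray(ct,148.17,278.75))[0]
for P in((153.7,210),):
    pv=onplane(ct,*P,.09);print('pivot',pv,np.linalg.norm(pv[:2]-k[:2]))
for psi in(.27,.3,.33):
    R=np.array([[np.cos(psi),-np.sin(psi)],[np.sin(psi),np.cos(psi)]]);pv2=pv[:2]
    print(psi,'rel',pv2-R@[.143,.06],'red',pv2-R@[.145,-.056],'bolt',pv2+R@[.07,0])
E
python3 m2.py
```

```text
(244.03346252441406, 133.34201049804688)
w+top (array([0.44745323, 0.23225919, 0.0875282 ]), np.float64(0.0020109016321687035))
w+scene (array([0.4476596 , 0.23306744, 0.08455538]), np.float64(0.0019282060879016356))
white w2 [0.52671388 0.15068215 0.079     ] top [0.52356566 0.15243412 0.079     ] two (array([0.5247978 , 0.15173234, 0.08579922]), np.float64(0.00236674514817034))
lamp [0.36321219 0.49454279 0.1       ]
[array([0.67160062, 0.33482205, 0.012     ]), array([0.72698581, 0.17878855, 0.012     ]), array([0.50342384, 0.10121462, 0.012     ])]
yaw long 0.3339914220518795 0.23663826272674085 short 0.3410840333745197 0.16557165152427872
yaw wrist 0.33363462470097704
pivot [0.60204577 0.2232167  0.09      ] 0.15485677545667123
0.27 rel [0.48023042 0.12724785] red [0.44736203 0.23851181] bolt [0.66950974 0.2418879 ]
0.3 rel [0.48316387 0.12363712] red [0.44697285 0.23386511] bolt [0.66891933 0.24390311]
0.33 rel [0.4862043 0.120116 ] red [0.44672322 0.22920883] bolt [0.66826874 0.24589971]
```

```bash
python3 -m crank '[{"jaw":100,"x":42,"y":-12,"z":20,"ax":0,"ay":0,"az":3.5},{"jaw":100,"x":0,"y":0,"z":50,"ax":0,"ay":0,"az":0},{"jaw":100,"x":0,"y":0,"z":40,"ax":0,"ay":0,"az":0},{"jaw":100,"x":0,"y":0,"z":0,"ax":0,"ay":0,"az":0},{"jaw":100,"x":0,"y":0,"z":0,"ax":0,"ay":0,"az":0}]'
python3 - <<'E'
from h import *
o=readout.get_obs();print(o['t'],o['eef_pos'],o['tool_rot'])
im,d,c=snap('wrist');cv2.imwrite('pics/w3.png',im[...,::-1]);b=blobs(red(im),100);print(b)
E
```

```text
t: 3.2
eef_pos: [0.4487, 0.2293, 0.1527]
tool_rot: [-0.0, 1.0, -0.031, 0.001]
contact_force: [-0.0, -0.7, 0.6]
gripper_width: 0.999
3.2 [0.44873445 0.22926779 0.15268355] [-2.27352207e-04  9.99514356e-01 -3.11515422e-02  7.62803019e-04]
[([237.9, 139.7], [233, 123, 10, 33, 270]), ([265.7, 138.3], [259, 122, 15, 32, 445]), ([250.7, 204.9], [231, 186, 41, 39, 1221]), ([4.1, 363.8], [0, 354, 13, 25, 177])]
```

View pics/w3.png

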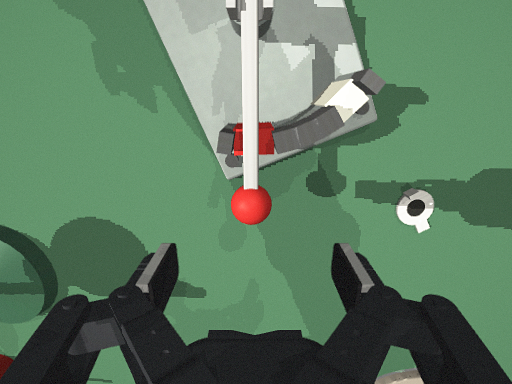

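The view from 0.15 m shows the bar upright in the picture, with the ball at (251,205), about 2–3 mm left of the fingers' middle line (254). Descending with a small shift and closing.

```bash
python3 -m crank '[{"jaw":100,"x":-1,"y":-3,"z":40,"ax":0,"ay":0,"az":0},{"jaw":100,"x":0,"y":0,"z":35,"ax":0,"ay":0,"az":0},{"jaw":100,"x":0,"y":0,"z":13,"ax":0,"ay":0,"az":0},{"jaw":100,"x":0,"y":0,"z":0,"ax":0,"ay":0,"az":0},{"jaw":60,"x":0,"y":0,"z":0,"ax":0,"ay":0,"az":0},{"jaw":30,"x":0,"y":0,"z":0,"ax":0,"ay":0,"az":0},{"jaw":30,"x":0,"y":0,"z":0,"ax":0,"ay":0,"az":0},{"jaw":30,"x":0,"y":0,"z":0,"ax":0,"ay":0,"az":0},{"jaw":30,"x":0,"y":0,"z":0,"ax":0,"ay":0,"az":0},{"jaw":30,"x":0,"y":0,"z":0,"ax":0,"ay":0,"az":0}]' 40
```

```text
t: 4.5
eef_pos: [0.4474, 0.2328, 0.0635]
tool_rot: [-0.0, 1.0, -0.031, 0.0]
contact_force: [0.6, 0.1, 3.8]
gripper_width: 0.372
```

The opening reads 0.372 (31.6 mm, under 34) and the tool is pushed up. The pads probably sit a little above the ball's middle, so I'll reopen, lower 5 mm and grip again.

```bash
python3 -m crank '[{"jaw":65,"x":0,"y":0,"z":0,"ax":0,"ay":0,"az":0},{"jaw":65,"x":0,"y":0,"z":0,"ax":0,"ay":0,"az":0},{"jaw":65,"x":0,"y":0,"z":5,"ax":0,"ay":0,"az":0},{"jaw":65,"x":0,"y":0,"z":0,"ax":0,"ay":0,"az":0},{"jaw":30,"x":0,"y":0,"z":0,"ax":0,"ay":0,"az":0},{"jaw":30,"x":0,"y":0,"z":0,"ax":0,"ay":0,"az":0},{"jaw":30,"x":0,"y":0,"z":0,"ax":0,"ay":0,"az":0},{"jaw":30,"x":0,"y":0,"z":0,"ax":0,"ay":0,"az":0}]' 40
```

```text
t: 5.5
eef_pos: [0.447, 0.2327, 0.0583]
tool_rot: [-0.0, 1.0, -0.031, -0.0]
contact_force: [-1.4, -0.5, 0.2]
gripper_width: 0.371
```

Same width and now no upward force, so the grip is centred. Lifting 32 mm.

```bash
python3 -m crank '[{"jaw":30,"x":0,"y":0,"z":-10,"ax":0,"ay":0,"az":0},{"jaw":30,"x":1,"y":0,"z":-11,"ax":0,"ay":0,"az":0},{"jaw":30,"x":2,"y":0,"z":-11,"ax":0,"ay":0,"az":0},{"jaw":30,"x":0,"y":0,"z":0,"ax":0,"ay":0,"az":0},{"jaw":30,"x":0,"y":0,"z":0,"ax":0,"ay":0,"az":0}]' 40
python3 - <<'E'
from h import *
im,d,c=snap('scene');cs=c
im2,d2,c2=snap('wrist')
print(blobs(red(im)));print(blobs(red(im2),100))
cv2.imwrite('pics/l1.png',np.hstack([cv2.resize(im[180:330,280:480,::-1],(400,300)),cv2.resize(im2[...,::-1],(400,300))]))
E
```

```text
t: 6.12
eef_pos: [0.4495, 0.2321, 0.0901]
tool_rot: [0.0, 1.0, -0.031, -0.0]
contact_force: [-1.7, -0.4, -2.6]
gripper_width: 0.371
[([252.9, 151.9], [252, 144, 3, 22, 42]), ([410.8, 220.2], [402, 213, 18, 17, 211]), ([383.9, 254.6], [373, 242, 22, 26, 255])]
[([236.0, 155.1], [229, 131, 13, 47, 459]), ([275.9, 153.7], [267, 130, 20, 46, 773]), ([254.6, 270.4], [222, 238, 66, 66, 3431])]
```

View pics/l1.png

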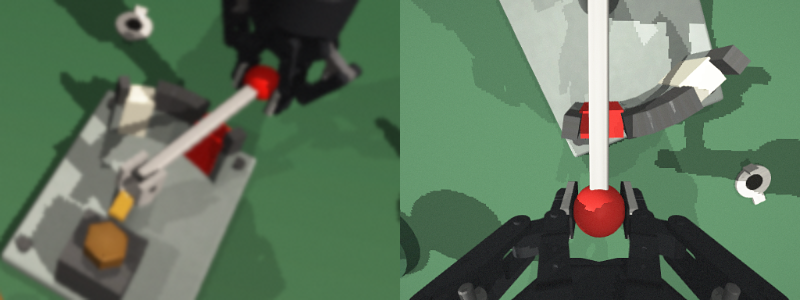

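Both views show the ball held between the pads with the bar raised (wrist half: ball (600,210), bar above the comb). Swinging on a 152 mm arc about the pivot by 45°.

```bash
python3 -m crank '[{"jaw":30,"x":0.6,"y":13.3,"z":0,"ax":0,"ay":0,"az":-5},{"jaw":30,"x":0.6,"y":13.3,"z":0,"ax":0,"ay":0,"az":-5},{"jaw":30,"x":0.6,"y":13.3,"z":0,"ax":0,"ay":0,"az":-5},{"jaw":30,"x":0.6,"y":13.3,"z":0,"ax":0,"ay":0,"az":-5},{"jaw":30,"x":0.6,"y":13.3,"z":0,"ax":0,"ay":0,"az":-5},{"jaw":30,"x":0.6,"y":13.3,"z":0,"ax":0,"ay":0,"az":-5},{"jaw":30,"x":0.6,"y":13.3,"z":0,"ax":0,"ay":0,"az":-5},{"jaw":30,"x":0.6,"y":13.3,"z":0,"ax":0,"ay":0,"az":-5},{"jaw":30,"x":0.6,"y":13.3,"z":0,"ax":0,"ay":0,"az":-5},{"jaw":30,"x":0,"y":0,"z":0,"ax":0,"ay":0,"az":0},{"jaw":30,"x":0,"y":0,"z":0,"ax":0,"ay":0,"az":0}]' 40
python3 - <<'E'
from h import *
im2,d2,c2=snap('wrist');im,d,c=snap('scene')
print(blobs(red(im)))
cv2.imwrite('pics/l2.png',np.hstack([cv2.resize(im[180:330,280:480,::-1],(400,300)),cv2.resize(im2[...,::-1],(400,300))]))
E
```

```text
t: 7.6
eef_pos: [0.4877, 0.1217, 0.09]
tool_rot: [0.0, 0.936, 0.353, -0.001]
contact_force: [-0.7, -3.7, -2.5]
gripper_width: 0.374
[([252.9, 151.9], [252, 144, 3, 22, 42]), ([355.0, 196.4], [347, 189, 17, 15, 190]), ([382.9, 250.5], [372, 236, 24, 32, 429])]
```

View pics/l2.png

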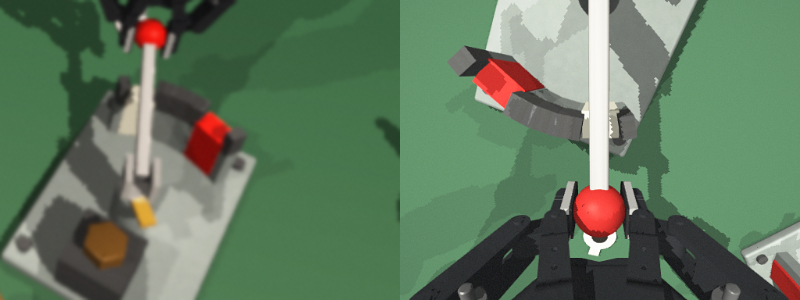

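The bar (590–608) lies over the white notch (583–620 in the wrist half), a touch left of its middle. Shifting 2 mm and lowering gently.

```bash
python3 -m crank '[{"jaw":30,"x":0,"y":2,"z":0,"ax":0,"ay":0,"az":0},{"jaw":30,"x":-1,"y":0,"z":8,"ax":0,"ay":0,"az":0},{"jaw":30,"x":-1,"y":0,"z":8,"ax":0,"ay":0,"az":0},{"jaw":30,"x":-1,"y":0,"z":8,"ax":0,"ay":0,"az":0},{"jaw":30,"x":0,"y":0,"z":7,"ax":0,"ay":0,"az":0},{"jaw":30,"x":0,"y":0,"z":0,"ax":0,"ay":0,"az":0},{"jaw":30,"x":0,"y":0,"z":0,"ax":0,"ay":0,"az":0}]' 40
python3 - <<'E'
from h import *
im2,d2,c2=snap('wrist')
cv2.imwrite('pics/l3.png',cv2.resize(im2[...,::-1],(400,300)))
E
```

```text
t: 8.57
eef_pos: [0.487, 0.1188, 0.0594]
tool_rot: [0.0, 0.935, 0.355, -0.0]
contact_force: [-3.2, -2.5, 0.0]
gripper_width: 0.375
```

View pics/l3.png

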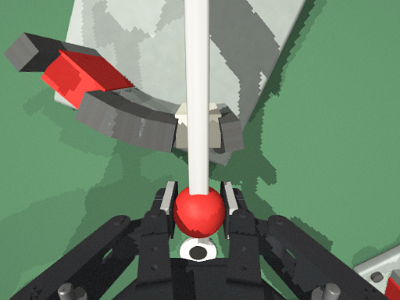

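The bar is down in the white notch (bar 187–209, white 176–220, ball at (199,212)). Opening and withdrawing straight up.

```bash
python3 -m crank '[{"jaw":100,"x":0,"y":0,"z":0,"ax":0,"ay":0,"az":0},{"jaw":100,"x":0,"y":0,"z":0,"ax":0,"ay":0,"az":0},{"jaw":100,"x":0,"y":0,"z":0,"ax":0,"ay":0,"az":0},{"jaw":100,"x":0,"y":0,"z":0,"ax":0,"ay":0,"az":0},{"jaw":100,"x":0,"y":0,"z":-30,"ax":0,"ay":0,"az":0},{"jaw":100,"x":0,"y":0,"z":-50,"ax":0,"ay":0,"az":0},{"jaw":100,"x":0,"y":0,"z":-50,"ax":0,"ay":0,"az":0},{"jaw":100,"x":-25,"y":0,"z":-40,"ax":0,"ay":0,"az":0},{"jaw":100,"x":0,"y":0,"z":0,"ax":0,"ay":0,"az":0},{"jaw":100,"x":0,"y":0,"z":0,"ax":0,"ay":0,"az":0}]' 40
cat > f.py <<'E'
from h import *
o=readout.get_obs();print(o['eef_pos'],o['contact_force'])
s,_,cs=snap('scene');w,_,cw=snap('wrist');t,_,ct=snap('top')
def big(im,c,pred):
    b=[x for x in blobs(red(im),50) if pred(x)];print(b);return b
print(big(s,cs,lambda x:True),big(w,cw,lambda x:True))
cv2.imwrite('pics/f1.png',np.vstack([np.hstack([cv2.resize(s[100:330,200:480,::-1],(400,300)),cv2.resize(w[...,::-1],(400,300))]),cv2.resize(t[130:310,80:400,::-1],(800,300))[:, :]]))
json.dump([{k:np.array(v).tolist() for k,v in c.items()} for c in(cs,cw)],open('pics/f.json','w'))
E
python3 f.py
```

```text
t: 9.88
eef_pos: [0.4684, 0.1018, 0.2289]
tool_rot: [0.0, 0.935, 0.354, -0.0]
contact_force: [0.6, -0.3, 0.4]
gripper_width: 1.002
[0.46840443 0.10182049 0.22885745] [ 0.56258955 -0.33937963  0.38904187]
[([351.3, 204.4], [344, 198, 16, 15, 170]), ([382.8, 250.6], [372, 236, 24, 32, 425])]
[([182.8, 73.2], [164, 56, 45, 39, 757]), ([254.5, 153.6], [239, 139, 32, 31, 762]), ([429.2, 268.1], [415, 247, 38, 37, 622])]
[([351.3, 204.4], [344, 198, 16, 15, 170]), ([382.8, 250.6], [372, 236, 24, 32, 425])] [([182.8, 73.2], [164, 56, 45, 39, 757]), ([254.5, 153.6], [239, 139, 32, 31, 762]), ([429.2, 268.1], [415, 247, 38, 37, 622])]
```

View pics/f1.png

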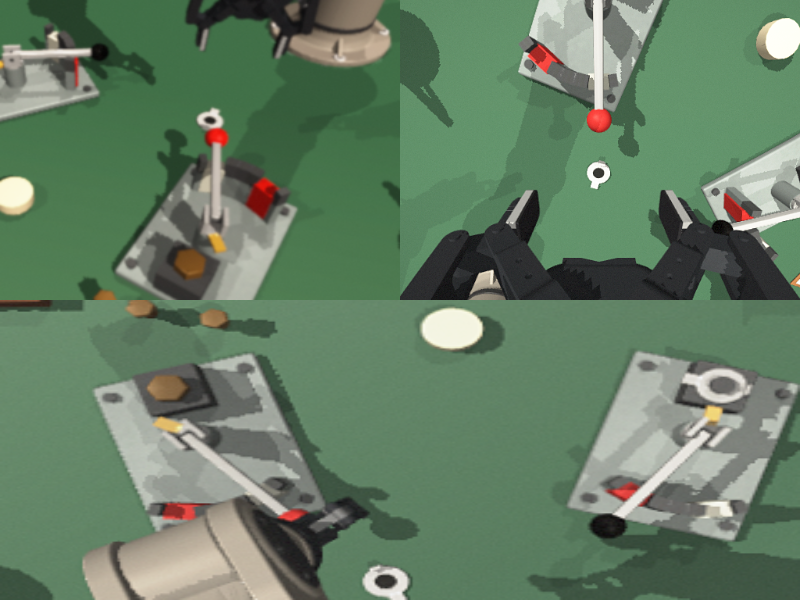

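```bash
python3 - <<'E'
from h import *
cs,cw=json.load(open('pics/f.json'))
k,e=two(ray(cs,351.3,204.6),ray(cw,254.5,153.6));print(k,e)
if abs(k[2]-.085)<.006 and np.linalg.norm(k[:2]-[.486,.120])<.009:
    from station import ticket; print(ticket.hand_in(),readout.get_obs()['t'])
E
```

```text
[0.48732135 0.1198969  0.08720463] 0.0015475554321183345
the job is handed in; nothing more can be done
the job is handed in; nothing more can be done
```

The bolt clamp is released and the job handed in at about 10 s of the 37 s. I gripped the red ball, lifted it 32 mm out of the red notch and swung it 45° over the tooth. I then let it down into the white notch, opened the gripper and withdrew clear.

- **Lever:** after release, the ball measured from two views at (0.487, 0.120, 0.087) m. That is about 1 mm from the estimated released point in plan, and its height agrees with the stated 85 mm within the 2 mm calibration error.
- **Everything else:** in the last pictures the bolt stands in its nest and the black-knobbed lever is still in its red notch. The wrist force is about zero.
- **Snags:** my first move was refused for missing keys, and no motion happened. The first grip sat slightly high on the ball, so I reopened, lowered 5 mm and gripped again. No check failed at the end.

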